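# Shut the bearing and nut drawers, push the bolt drawer right out

### The job

The next job needs the bolt, so set the low three-drawer unit ready for it: push the drawer with the bearing and the drawer with the nut fully shut, and with the fingertips behind its front push the drawer with the bolt out as far as it goes. Only push the drawers: do not lift any part out, and leave the other things on the bench and on the unit where they are.

Things in the scene. Friction and masses are not known exactly. Their poses are not given: they have to be found in the camera images.
- unit: Low grey steel drawer unit, 180 (x) x 352 (y) x 76 mm high, screwed to the bench, turned by up to 0.15 rad. Origin at the centre of its underside; x points to its back, y to its left, z up. Three drawers in one row, centred at y = +112, 0 and -112 mm; the drawer fronts seat on its front plane x = -90 mm (outer face then at -95 mm).
- drawer_left (a joint): How far the left drawer is pulled out (m), along the unit's -x: 0 = fully shut, 0.15 = at its outer stop. About 2 N of friction plus light damping; stays where it is left. Drawer inside 94 mm wide and 163 mm long, floor 9 mm above the bench, side walls up to 45 mm above the bench.
- front_left (a point): Middle of the top edge of the outer face of the left drawer's front, 70 mm above the bench; moves with the drawer. Front: flat upright plate 108 mm wide, 5 mm thick (inner face 5 mm towards unit +x), from 6 to 70 mm above the bench. A pull lip 50 mm wide sticks out 12.5 mm in front, all below 17 mm height; above it the face is plain.
- drawer_middle (a joint): How far the middle drawer is pulled out (m), along the unit's -x: 0 = fully shut, 0.15 = at its outer stop. About 2 N of friction plus light damping; stays where it is left. Drawer inside 94 mm wide and 163 mm long, floor 9 mm above the bench, side walls up to 45 mm above the bench.
- front_middle (a point): Middle of the top edge of the outer face of the middle drawer's front, 70 mm above the bench; moves with the drawer. Front: flat upright plate 108 mm wide, 5 mm thick (inner face 5 mm towards unit +x), from 6 to 70 mm above the bench. A pull lip 50 mm wide sticks out 12.5 mm in front, all below 17 mm height; above it the face is plain.
- drawer_right (a joint): How far the right drawer is pulled out (m), along the unit's -x: 0 = fully shut, 0.15 = at its outer stop. About 2 N of friction plus light damping; stays where it is left. Drawer inside 94 mm wide and 163 mm long, floor 9 mm above the bench, side walls up to 45 mm above the bench.
- front_right (a point): Middle of the top edge of the outer face of the right drawer's front, 70 mm above the bench; moves with the drawer. Front: flat upright plate 108 mm wide, 5 mm thick (inner face 5 mm towards unit +x), from 6 to 70 mm above the bench. A pull lip 50 mm wide sticks out 12.5 mm in front, all below 17 mm height; above it the face is plain.
- bearing: Ball bearing, flat ring 47 mm across, 14 mm high, lying loose in one of the three drawers; origin at the centre of its underside
- nut: Big bare steel hexagon nut, 36x41x18 mm, lying loose in another drawer; origin at the centre of its underside
- bolt: Steel hexagon bolt, 74 mm long, head 22 mm, lying loose across the third drawer (its length along the unit's y), near the mouth of the unit, about 19 to 28 mm clear of it and 40 mm or more behind the drawer's front; origin at the centre of its underside
- spanner: Double-ended spanner, 27x173x10 mm, lying on the rear half of the unit's top; origin at the centre of its underside; to be left alone
- tape_roll: Black roll of tape, 62 mm across, 19 mm high, lying on the rear half of the unit's top; origin at the centre of its underside; to be left alone
- torch: Black torch, 33x119x33 mm, lying on the bench to the left of the drawers; origin at the centre of its underside; to be left alone
- grease_pot_a: Round pot with lid, 65 mm across, 54 mm high, on the bench to the right of the unit; origin at the centre of its underside; to be left alone
- screwdriver_a: Screwdriver, 25x188x25 mm, on the bench, right of the work; origin at the centre of its underside; to be left alone
Not all that is in view belongs to the job. Leave any brown look-alike of the bearing alone.

How it is judged:
By the outcome, as a careful person would: the job done as asked, in the order asked, and still so for the second after the job is handed in, with the robot touching nothing.
It also fails if it takes over 51 s, if anything falls off the work surface, if the arm or the gripper's body presses on something with over 40 N, if the wrist force passes 120 N, or if a joint passes its speed limit or range.

### The arm

A 7-joint arm with a two-finger parallel gripper is mounted at the origin on a cart in front of the work surface, level with it; the furniture and walls round the work are solid. World frame = base frame: x ahead of the robot, y to its left, z up, the work surface at z = 0. Lengths are in m, angles in degrees, forces in N, time in s.
With the tool pointing down it reaches from about 0.4 to 0.9 m from the base axis. Payload 5.6 kg.
Tool frame: the origin (TCP) lies on the centre line of the jaws, within the pads' length; the fingertips stand 22 mm ahead of it and the grasp point (between the pads) lies 3 mm ahead of it (finger_overhang is the distance from the TCP to the fingertips, in m); z points along the fingers, y is the line along which they close (so a half turn about z gives the same grasp; the last joint's range is limited). The gripper opens to 92 mm and grips with 3 to 60 N. Pads are 20 mm wide; open, the fingers measure 128 mm over their backs; the gripper's body (75 mm by 189 mm) begins 69 mm behind the grasp point.
Start: joints at [-69.557, 26.786, -0.665, 91.828, 0.344, 61.387, -3.226], TCP at [0.253, 0.599, 0.237] pointing down, gripper open.
Joint ranges: [-144.91, 144.91], [-17.63, 115.5], [-89.93, 88.59], [15.96, 139.68], [-74.01, 254.01], [8.47, 105.57], [-167.45, 167.45]. Speed limits (degrees/s): [147.25, 147.25, 180, 180, 180, 180, 180].

### API

Orientations are given as [roll, pitch, yaw] about the fixed x, y, z axes, in that order (R = Rz(yaw) Ry(pitch) Rx(roll)).
In Python, from bench import observe, read_camera, calibration, sign_off, finger_overhang gives the robot as it stands.
- The arm moves only by the tool send_rows, never from a script. Its argument "moves" is text: rows parted by semicolons, each of 5 numbers parted by spaces: the shift along the tool's x, y, z in cm, then the turn about the tool's z in degrees, then the opening, from 0 (shut) to 1 (fully open). In form: dx dy dz spin grip; .... A call has 1 to 20 rows; each row shifts and turns the commanded pose from where the row before left it, along the tool's axes as they then stand; what a row does not reach is not made up. A row lasts 1/10 s, in which the tool goes at most 50 mm and 8.59 degrees, less where a joint would pass 70% of its speed; a pose out of reach is approached as far as the arm can. A call with a gripper value outside its range is refused whole. The fingers move at their own pace and stop on an object; the grip force is fixed at half the most. Time passes only in rows, so rows that do not move let the fingers close. It gives the time, the measured TCP pose, the force, the opening and the grip force at its end, in the units of the state.
- observe(): the state, without advancing time (a new reading comes with each control period).
- read_camera(name): name is "side" or "top" or "wrist"; returns (picture, depth): 480x640x3 uint8, red, green, blue; 480x640 float32, m along the optical axis (not along the pixel's ray), 0 where there is no reading.
- calibration(name): a dict with "fovy" (degrees; the focal length in pixels is half the picture's height over the tangent of half this angle, whatever the lens; pixels are square), "cx", "cy" (the principal point, pixels), "D" ([k1, k2, p1, p2, k3] as OpenCV has them; the pictures are not rectified), "extrinsics" (4x4, takes a point from camera to world coordinates); the wrist camera has in their place "tool_from_camera" (4x4, takes a point from camera to tool coordinates, whose origin is the TCP and whose axes are the flange's). Camera axes: x right, y up, looking along -z (the intrinsics and any distortion apply to the point x, -y, -z); pixel columns grow to the right and rows downward; lengths in m; the calibration is good to about 2 mm. A picture is of the moment at which its call begins: read the wrist's pose just before it. calibration takes no time and is no camera call.
- sign_off(): hands the job in; it is judged then, once.
The state is a dict: "time": time; "joints": joint angles; "joint_velocities": joint speeds; "joint_torque": joint torques, N m; "tcp_pos": TCP position; "orientation": TCP orientation; "contact_force": force on the tool from outside, world axes, zero at the start; "moment": the same for the moment, N m; "gripper_width": finger opening in m; "grip_force": force on a finger pad.
Only numpy, scipy, OpenCV 4.12 (cv2) and the standard library are available. Lean on these libraries where they do the work, as an engineer would, in place of code of your own. Each camera call takes 0.05 s, during which the arm holds its last target. There are 200 camera calls.

## Working session

There is one attempt and no reset: what is moved stays moved. The work goes in short steps, Python scripts to look and compute and a tool call to move; the robot and the scene stay as the last step left them, time stands still between calls to the robot, and variables do not carry over. Pictures are saved under pics/ and viewed, at most 10 in all, crops included, and the job is handed in when it is done.

Besides the shell and the picture viewer there is one more tool, called after ">>>" by a JSON object that holds its "name" and its "arguments". send_rows: Moves the arm, as the interface text tells. Its arguments: {"type":"object","properties":{"moves":{"type":"string"}},"required":["moves"]}

```bash
mkdir -p pics; ls
cat > h.py <<'E'
import numpy as np,cv2
from bench import *
def K(c):
    f=240/np.tan(np.radians(c["fovy"])/2); return np.array([[f,0,c["cx"]],[0,f,c["cy"]],[0,0,1.]])
def ray(c,uv,T):
    p=cv2.undistortPoints(np.array(uv,float).reshape(-1,1,2),K(c),np.array(c["D"],float)).reshape(-1,2)
    d=np.c_[p[:,0],-p[:,1],-np.ones(len(p))]@T[:3,:3].T
    return T[:3,3],d
def onplane(c,uv,z,T):
    o,d=ray(c,uv,T); return o+d*((z-o[2])/d[:,2])[:,None]
def bydepth(c,uv,dep,T):
    o,d=ray(c,uv,T); z=np.array([dep[int(v),int(u)] for u,v in uv]); return o+d*z[:,None]
E
python3 - <<'E'
from h import *
s=observe();print(s)
for n in("top","side"):
    p,d=read_camera(n);cv2.imwrite(f"pics/{n}0.png",p[:,:,::-1]);np.save(f"{n}_d.npy",d)
    c=calibration(n);print(n,c)
print(finger_overhang)
E
```

```text
pics
{'time': 0.0, 'joints': array([-69.55666846,  26.83583055,  -0.66307658,  91.87894187,
         0.34399227,  61.38588299,  -3.22524022]), 'joint_velocities': array([-0.00586317,  0.07514854, -0.05656732,  0.02008758,  0.01641352,
        0.01636023,  0.03087919]), 'joint_torque': array([-5.95305683e-04, -5.20582795e+01, -1.33063769e-02, -2.43744886e+01,
       -5.67221933e-02,  1.70706556e-02,  1.42708218e-04]), 'tcp_pos': array([0.2528793 , 0.59822256, 0.23565651]), 'orientation': array([-1.79901608e+02,  7.91130993e-03,  1.57088366e+02]), 'contact_force': array([ 0.55707483, -0.7396311 , -0.95889844]), 'moment': array([ 0.00266731,  0.06109607, -0.01278262]), 'grip_force': 0.0, 'gripper_width': 0.09182313247374181}
top {'fovy': 49.5676332149322, 'cx': 308.4469067635649, 'cy': 238.60408410424665, 'D': array([-0.13450802,  0.        ,  0.        ,  0.        ,  0.        ]), 'extrinsics': array([[ 0.01242395,  0.99144173, -0.12995744,  0.45608352],
       [-0.99991608,  0.01184142, -0.00525427, -0.11549046],
       [-0.00367042,  0.13001181,  0.99150565,  1.18954588],
       [ 0.        ,  0.        ,  0.        ,  1.        ]])}
side {'fovy': 45.88162078605311, 'cx': 322.54653917893023, 'cy': 239.8159290322627, 'D': array([-0.17777999,  0.        ,  0.        ,  0.        ,  0.        ]), 'extrinsics': array([[-0.99899615,  0.04204191, -0.015465  ,  0.56552705],
       [-0.03947548, -0.66302748,  0.74755351,  1.00270025],
       [ 0.02117486,  0.74741357,  0.66402152,  1.06217192],
       [ 0.        ,  0.        ,  0.        ,  1.        ]])}
0.022
```

View pics/top0.png

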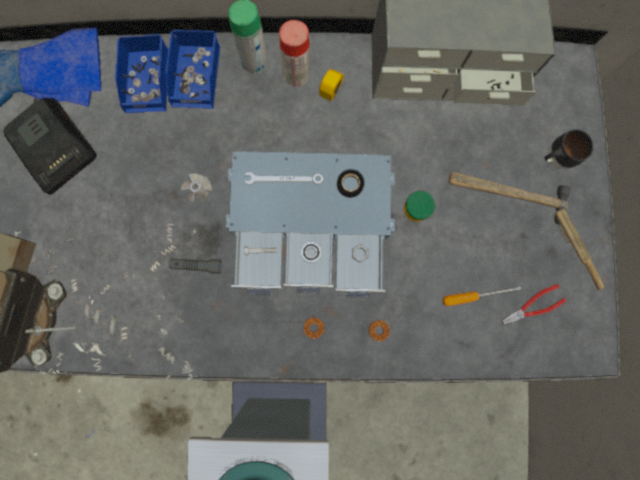

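View pics/side0.png

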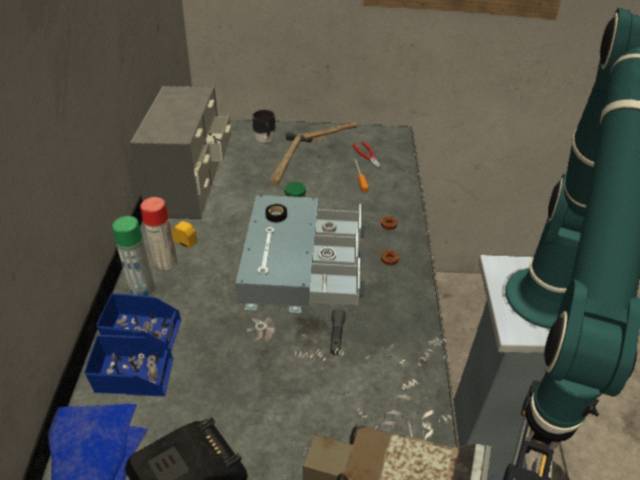

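Top view: bolt in the left drawer (261,251), bearing in the middle (311,252), nut in the right (360,254). Look-alikes: brown rings at (314,327) and (379,330) on the bench, and the tape roll (350,183). I'll check this in one close crop.

Run:
```python
from h import *
p=cv2.imread("pics/top0.png")
cv2.imwrite("pics/crop1.png",cv2.resize(p[145:300,215:405],None,fx=4.2,fy=3.8,interpolation=cv2.INTER_CUBIC)[:600])
c=calibration("top");T=c["extrinsics"];d=np.load("top_d.npy")
# 3D cloud of the region
vv,uu=np.mgrid[145:300,215:405];uv=np.c_[uu.ravel(),vv.ravel()]
P=bydepth(c,uv,d,T);np.save("P.npy",P)
top=P[(P[:,2]>.070)&(P[:,2]<.08)]
r=cv2.minAreaRect(top[:,:2].astype(np.float32)*1000);print(r,np.percentile(P[:,2],[5,50,95]))
for z0,z1 in((.055,.07),(.062,.075)):
  f=P[(P[:,2]>z0)&(P[:,2]<z1)&(P[:,0]<.42)];print(len(f), f[::max(1,len(f)//25)].round(3).tolist())
```

```text
((644.5341796875, -110.78242492675781), (352.9887390136719, 303.1629943847656), 89.08706665039062) [-0.002575    0.01980807  0.07951504]
0 []
0 []
```

View pics/crop1.png

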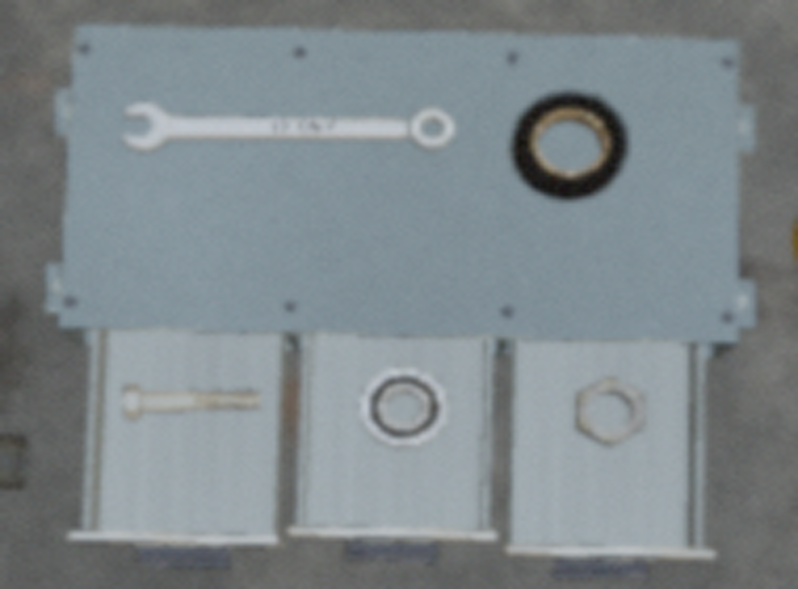

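The crop confirms it: bolt in the left drawer (190,400), bearing in the middle (403,407), nut in the right (610,410). The front plates' top edges run at crop rows 537 to 552.

Run:
```python
from h import *
c=calibration("top");T=c["extrinsics"]
q=lambda L:[(215+x/4.2-.4,145+y/3.8-.4) for x,y in L]
C=onplane(c,q([(75,25),(740,40),(738,340),(60,326)]),.076,T);print("corners",C.round(4))
F=onplane(c,q([(70,537),(276,541),(290,532),(497,537),(508,550),(714,555)]),.07,T);print("fronts",F.round(4))
dy=(C[0]-C[1])+(C[3]-C[2]);yaw=np.arctan2(-dy[0],dy[1]);dx=F[0::2]-F[1::2]
print("yaw",np.degrees(yaw),np.degrees(np.arctan2(-dx[:,0],dx[:,1])))
R=np.array([[np.cos(yaw),-np.sin(yaw)],[np.sin(yaw),np.cos(yaw)]]);ce=C[:,:2].mean(0);print("centre",ce)
print("corners unit",((C[:,:2]-ce)@R).round(4).tolist());print("fronts unit",((F[:,:2]-ce)@R).round(4).tolist())
B=onplane(c,q([(120,400),(262,400),(190,408),(403,407),(610,410)]),.02,T);print("parts unit",((B[:,:2]-ce)@R).round(4).tolist())
cs=calibration("side");
p=cv2.imread("pics/side0.png");cv2.imwrite("pics/crop2.png",cv2.resize(p[190:310,230:370],None,fx=5,fy=5,interpolation=cv2.INTER_CUBIC))
```

```text
corners [[ 0.7963  0.062   0.076 ]
 [ 0.7912 -0.2902  0.076 ]
 [ 0.6141 -0.287   0.076 ]
 [ 0.618   0.0635  0.076 ]]
fronts [[ 0.4979  0.0556  0.07  ]
 [ 0.4972 -0.0504  0.07  ]
 [ 0.5024 -0.0575  0.07  ]
 [ 0.5009 -0.1635  0.07  ]
 [ 0.4936 -0.1691  0.07  ]
 [ 0.4918 -0.2748  0.07  ]]
yaw -0.7289354470971343 [-0.37535751 -0.82399809 -0.97823067]
centre [ 0.70489126 -0.11292325]
corners unit [[0.0892, 0.1761], [0.0886, -0.1761], [-0.0886, -0.1753], [-0.0892, 0.1753]]
fronts unit [[-0.2091, 0.1659], [-0.2084, 0.0599], [-0.2032, 0.0529], [-0.2033, -0.0531], [-0.2105, -0.0589], [-0.211, -0.1646]]
parts unit [[-0.125, 0.1498], [-0.123, 0.073], [-0.1288, 0.1117], [-0.1253, -0.0031], [-0.1244, -0.1147]]
```

View pics/crop2.png

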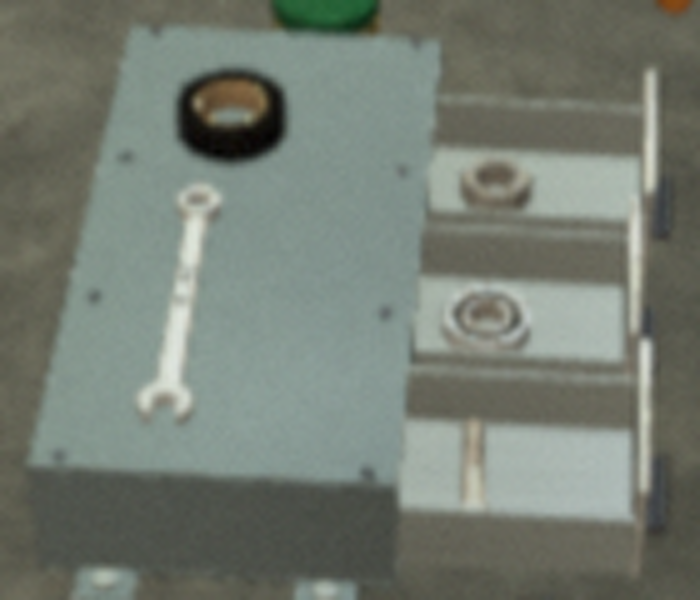

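>>> {"name": "send_rows", "arguments": {"moves": "0 0 0 -7.4 0;0 0 0 -7.4 0;0 0 0 -7.4 0;-1.4 -4.5 0 0 0;-1.4 -4.5 0 0 0;-1.4 -4.5 0 0 0;-1.4 -4.5 0 0 0;-1.4 -4.5 0 0 0;-1.4 -4.5 0 0 0;-1.4 -4.5 0 0 0;-1.4 -4.5 0 0 0;-1.4 -4.5 0 0 0;-1.4 -4.5 0 0 0;-1.4 -4.5 0 0 0;-1.4 -4.5 0 0 0;-1.4 -4.5 0 0 0;-1.4 -4.5 0 0 0;0 -4.5 0 0 0"}}

```text
time: 1.9
tcp_pos: [0.4416, -0.0807, 0.2367]
orientation: [-180.0, 0.1, 179.3]
contact_force: [0.2, 0.7, -0.2]
gripper_width: 0.0005
grip_force: 0.0
```

Run:
```python
from h import *
s=observe();p,d=read_camera("wrist");cv2.imwrite("pics/w0.png",p[:,:,::-1]);np.save("w_d.npy",d)
print(s["tcp_pos"],s["orientation"],calibration("wrist"))
```

```text
[ 0.44162556 -0.08067825  0.23670828] [-1.79970923e+02  6.55717645e-02  1.79291227e+02] {'fovy': 61.037554578977925, 'cx': 323.5875514559884, 'cy': 239.63450462758775, 'D': array([-0.0948649,  0.       ,  0.       ,  0.       ,  0.       ]), 'tool_from_camera': array([[-4.68547255e-04,  9.69801136e-01,  2.43896571e-01,
         6.89874249e-02],
       [ 9.99999858e-01,  3.92719057e-04,  3.59528635e-04,
        -7.33580228e-04],
       [ 2.52888447e-04,  2.43896705e-01, -9.69801182e-01,
        -1.48360005e-01],
       [ 0.00000000e+00,  0.00000000e+00,  0.00000000e+00,
         1.00000000e+00]])}
```

View pics/w0.png

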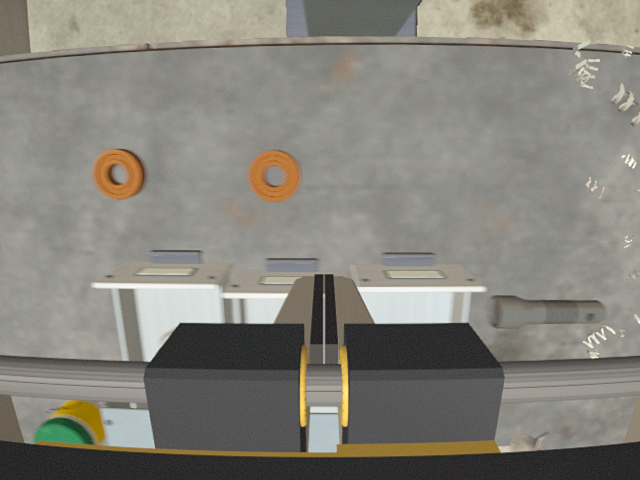

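The wrist view shows the left front's top edge from (352,289) to (485,289) and the right one from (93,286) to (222,290). The fingers are above the drawers, and the brown rings are at (119,174) and (274,175). Next I triangulate the ends against the top view.

Run:
```python
from h import *
from scipy.spatial.transform import Rotation as Ro
cw=calibration("wrist");TT=np.eye(4);TT[:3,:3]=Ro.from_euler("xyz",[-179.97,.0656,179.291],degrees=True).as_matrix();TT[:3,3]=[.44163,-.08068,.23671]
W=TT@cw["tool_from_camera"];c=calibration("top")
uw=[(485,289),(352,289),(222,290),(93,286)]
o2,d2=ray(cw,uw,W)
o1,d1=ray(c,[(215+x/4.2-.4,145+y/3.8-.4) for x,y in [(70,537),(276,541),(508,550),(714,555)]],c["extrinsics"])
for a,b in zip(d1,d2):
    t=np.linalg.lstsq(np.c_[a,-b],o2-o1,rcond=None)[0];P,Q=o1+t[0]*a,o2+t[1]*b;print(((P+Q)/2).round(4),np.linalg.norm(P-Q).round(4))
print(onplane(cw,uw,.07,W).round(4))
print("rings",onplane(cw,[(119,174),(274,175)],.0,W).round(3))
```

```text
[0.4985 0.0561 0.0637] 0.0012
[ 0.4977 -0.0541  0.0613] 0.0084
[ 0.4943 -0.1682  0.0678] 0.0024
[ 0.4903 -0.2753  0.0737] 0.0034
[[ 0.4964  0.0529  0.07  ]
 [ 0.4943 -0.0589  0.07  ]
 [ 0.4941 -0.1666  0.07  ]
 [ 0.4903 -0.2787  0.07  ]]
rings [[ 0.402 -0.278  0.   ]
 [ 0.406 -0.128  0.   ]]
```

>>> {"name": "send_rows", "arguments": {"moves": "-0.7 -1.5 0 0 0;-0.6 -1.5 2 0 0;0 0 4 0 0;0 0 4 0 0;0 0 4 0 0;0 0 2.7 0 0;0 0 1 0 0;-1 0 0 0 0;-1 0 0 0 0;-1 0 0 0 0;-0.7 0 0 0 0;-0.7 0 0 0 0;-0.7 0 0 0 0"}}

```text
time: 3.25
tcp_pos: [0.5046, -0.1094, 0.06]
orientation: [180.0, -0.0, 179.3]
contact_force: [-1.5, 0.4, 1.6]
gripper_width: 0.0004
grip_force: 1.2
```

>>> {"name": "send_rows", "arguments": {"moves": "-0.8 0 0 0 0;-0.8 0 0 0 0;-0.8 0 0 0 0;-0.8 0 0 0 0;-0.8 0 0 0 0;-0.8 0 0 0 0;-0.8 0 0 0 0;-0.8 0 0 0 0;-0.8 0 0 0 0;-0.8 0 0 0 0;-0.4 0 0 0 0;-0.2 0 0 0 0"}}

```text
time: 4.45
tcp_pos: [0.5907, -0.1106, 0.0595]
orientation: [-180.0, 0.0, 179.3]
contact_force: [-3.0, -0.4, 1.8]
gripper_width: 0.0006
grip_force: 1.0
```

>>> {"name": "send_rows", "arguments": {"moves": "-0.2 0 0 0 0;-0.2 0 0 0 0;-0.2 0 0 0 0;-0.2 0 0 0 0;-0.2 0 0 0 0"}}

```text
time: 4.95
tcp_pos: [0.5979, -0.1107, 0.0595]
orientation: [179.9, -0.3, 179.3]
contact_force: [-12.9, 0.1, 11.3]
gripper_width: 0.0005
grip_force: 6.5
```

>>> {"name": "send_rows", "arguments": {"moves": "-0.2 0 0 0 0;-0.2 0 0 0 0;-0.1 0 0 0 0"}}

```text
time: 5.25
tcp_pos: [0.5979, -0.1106, 0.0594]
orientation: [179.8, -0.9, 179.2]
contact_force: [-24.6, 0.4, 22.4]
gripper_width: 0.0006
grip_force: 12.7
```

>>> {"name": "send_rows", "arguments": {"moves": "2 0 0 0 0;4 0 0 0 0;4 0 0 0 0;4 0 0 0 0;2 0 0 0 0;0 -3.8 0 0 0;0 -3.8 0 0 0;0 -3.7 0 0 0;0 0 0 0 0"}}

```text
time: 6.15
tcp_pos: [0.4447, -0.2274, 0.0605]
orientation: [-179.8, 0.2, 178.9]
contact_force: [-0.2, 0.1, -0.5]
gripper_width: 0.0006
grip_force: 0.0
```

>>> {"name": "send_rows", "arguments": {"moves": "-1 0.4 0 0 0;-1 0 0 0 0;-0.8 0 0 0 0;-0.7 0 0 0 0;-0.7 0 0 0 0;-0.8 0 0 0 0;-0.8 0 0 0 0;-0.8 0 0 0 0;-0.8 0 0 0 0;-0.8 0 0 0 0;-0.8 0 0 0 0;-0.8 0 0 0 0;-0.8 0 0 0 0;-0.8 0 0 0 0;-0.8 0 0 0 0;-0.8 0 0 0 0;-0.8 0 0 0 0;-0.4 0 0 0 0;-0.2 0 0 0 0"}}

```text
time: 8.05
tcp_pos: [0.5886, -0.2197, 0.0597]
orientation: [-180.0, 0.0, 179.3]
contact_force: [-2.6, 0.6, -0.3]
gripper_width: 0.0006
grip_force: 1.0
```

>>> {"name": "send_rows", "arguments": {"moves": "-0.2 0 0 0 0;-0.2 0 0 0 0;-0.2 0 0 0 0"}}

```text
time: 8.35
tcp_pos: [0.594, -0.2197, 0.0597]
orientation: [-180.0, 0.0, 179.3]
contact_force: [-2.4, -0.0, -1.1]
gripper_width: 0.0005
grip_force: 1.1
```

>>> {"name": "send_rows", "arguments": {"moves": "-0.2 0 0 0 0;-0.2 0 0 0 0;-0.2 0 0 0 0;-0.2 0 0 0 0;-0.1 0 0 0 0"}}

```text
time: 8.85
tcp_pos: [0.5963, -0.2198, 0.0597]
orientation: [179.8, -0.8, 179.2]
contact_force: [-22.8, 4.1, 18.0]
gripper_width: 0.0008
grip_force: 11.8
```

>>> {"name": "send_rows", "arguments": {"moves": "2 0 0 0 0;4 0 0 0 0;1.8 0 -1 0 0;0 0 -4 0 0;0 0 -4 0 0;0 0 -2 0 0;0 4.4 0 0 0;0 4.4 0 0 0;0 4.4 0 0 0;0 4.4 0 0 0;0 4.5 0 0 0;0 0 0 0 0;0 0 0 0 0"}}

```text
time: 10.15
tcp_pos: [0.5287, 0.0035, 0.1702]
orientation: [180.0, 0.1, 179.5]
contact_force: [0.1, -0.4, 0.0]
gripper_width: 0.0006
grip_force: 0.0
```

Run:
```python
from h import *
s=observe();p,d=read_camera("wrist");t,_=read_camera("top");sd,_=read_camera("side")
print(s["tcp_pos"],s["orientation"])
a=p[:,:,::-1];b=cv2.resize(sd[190:310,230:370],None,fx=3,fy=3,interpolation=cv2.INTER_CUBIC)[:,:,::-1]
c=cv2.resize(a,(420,315)); top=cv2.resize(t[145:300,215:405],None,fx=2,fy=2)[:,:,::-1]
im=np.zeros((600,800,3),np.uint8);im[:240*1,:0]=0
im[:315,:420]=c;im[:310,420:800]=top;im[315:600,:420]=b[:285]
cv2.imwrite("pics/m1.png",im);cv2.imwrite("pics/w1.png",a)
```

```text
[0.52865973 0.00349034 0.17021411] [1.79982274e+02 1.38665697e-01 1.79451317e+02]
```

View pics/m1.png

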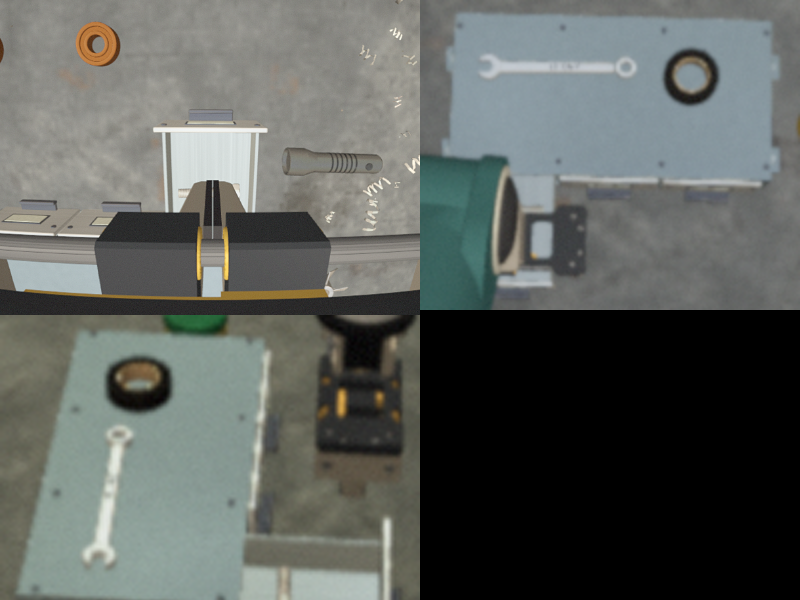

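Both fronts are flush in the top and side views. In the wrist view the left front's edge is at row ~196 (full picture) and the bolt at ~(275,288).

Run:
```python
from h import *
from scipy.spatial.transform import Rotation as Ro
cw=calibration("wrist");TT=np.eye(4);TT[:3,:3]=Ro.from_euler("xyz",[179.98,.139,179.451],degrees=True).as_matrix();TT[:3,3]=[.52866,.00349,.17021]
W=TT@cw["tool_from_camera"]
print(onplane(cw,[(234,197),(406,197)],.07,W).round(4))
print("bolt",onplane(cw,[(275,283),(275,290)],.02,W).round(4))
```

```text
[[ 0.4947 -0.0522  0.07  ]
 [ 0.4958  0.0538  0.07  ]]
bolt [[ 0.5696 -0.0356  0.02  ]
 [ 0.5754 -0.0358  0.02  ]]
```

>>> {"name": "send_rows", "arguments": {"moves": "0 -0.2 3 0 0;0 0 3 0 0;0 0 3 0 0;0 0 2 0 0;0 0 0 0 0;0.5 0 0 0 0;0.5 0 0 0 0;0.5 0 0 0 0;0.5 0 0 0 0"}}

```text
time: 11.2
tcp_pos: [0.5081, 0.0005, 0.0606]
orientation: [180.0, 0.1, 179.3]
contact_force: [1.0, -0.6, 0.5]
gripper_width: 0.0006
grip_force: 0.8
```

>>> {"name": "send_rows", "arguments": {"moves": "0.5 0 0 0 0;0.5 0 0 0 0;0.5 0 0 0 0;0.5 0 0 0 0;0.5 0 0 0 0;0.4 0 0 0 0;0.2 0 0 0 0;0.2 0 0 0 0"}}

```text
time: 12.0
tcp_pos: [0.4745, 0.001, 0.0595]
orientation: [180.0, 0.0, 179.3]
contact_force: [6.6, 0.8, -1.4]
gripper_width: 0.0008
grip_force: 3.8
```

>>> {"name": "send_rows", "arguments": {"moves": "0.2 0 0 0 0;0.2 0 0 0 0;0.2 0 0 0 0"}}

```text
time: 12.3
tcp_pos: [0.4744, 0.001, 0.0602]
orientation: [-179.9, 0.7, 179.3]
contact_force: [18.4, 0.3, -14.4]
gripper_width: 0.0004
grip_force: 9.0
```

>>> {"name": "send_rows", "arguments": {"moves": "0.1 0 0 0 0;-0.5 0 0 0 0;-1.2 0 0 0 0;-0.5 0 0 0 0;0 0 -3 0 0;0 0 -4 0 0;0 0 -4 0 0;0 4 -4 0 0;0 4.5 -1 0 0;0 4.5 0 0 0;0 4.5 0 0 0;0 4.5 0 0 0;0 4.5 0 0 0;0 4.5 0 0 0;0 4.5 0 0 0;0 0 0 0 0"}}

```text
time: 13.9
tcp_pos: [0.4912, 0.358, 0.2138]
orientation: [179.9, -0.1, 179.8]
contact_force: [-1.1, 0.3, -0.2]
gripper_width: 0.0005
grip_force: 0.0
```

Run:
```python
from h import *
print(observe()["tcp_pos"])
t,_=read_camera("top");b=cv2.resize(t[145:345,160:450],None,fx=2.7,fy=2.7,interpolation=cv2.INTER_CUBIC)[:,:,::-1]
cv2.imwrite("pics/t2.png",b)
```

```text
[0.49117754 0.35804789 0.21376414]
```

View pics/t2.png

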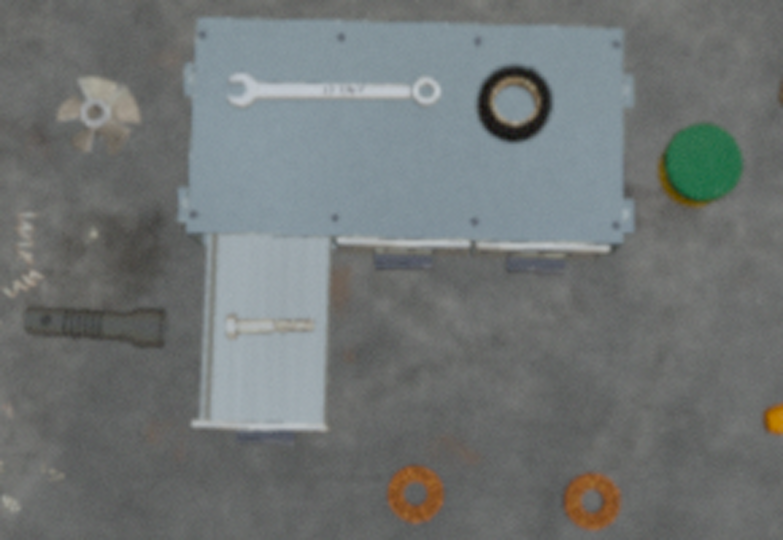

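Top view: the middle and right fronts are flush with the unit. The left drawer is at its stop with the bolt inside (270,325), and the other things have not moved.

```bash
python3 -c "
from bench import *
print(sign_off())"
```

```text
the job is handed in; nothing more can be done
None
```

The job is handed in: I pushed the bearing drawer (middle) and then the nut drawer (right) shut until each met resistance, then pushed the bolt drawer (left) out to its stop. The last top view shows both fronts flush and the other things on the bench and unit where they were, at about 14 s of the 51 s allowed.

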